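# Close the germination box and wind its bench timer

## Task

Close the lid of the germination box fully, then turn the timer's knob clockwise until its pointer stands at the one long mark. The timer is light and stands loose on the bench and its knob is stiff, so press down on it while you turn, so that the timer itself neither spins nor slides away. Leave the other things on the bench alone.

Things in the scene. Friction and masses are not known exactly. Their poses are not given: they have to be found in the camera images.
- box: germination box, open-topped white plastic box 160 (x) x 240 (y) x 80 mm high, fixed to the bench, filled with a black plug tray. Origin: centre of its underside; its x axis points to the hinged side, so the lid's free edge is on the -x side. It stands left or right of the robot's midline, the timer on the other side
- lid (a joint): hinge of the box's flat grey lid (160 x 240 x 8 mm, with a small black knob handle on its upper face, on its middle line, 30 mm from the free edge, standing about 45 mm high). 0 = fully shut, grows as the free edge rises; it starts 0.5 to 0.95 rad open. It stays where it is left; about 1 N at the free edge moves it. Rests on the rim when shut. Fully shut means below 0.05 rad
- lid_hinge (a point): point on the hinge line, middle of the hinged side, level with the lid's underside 80 mm above the bench; its x axis points from the free edge to the hinge along the lid, z out of the lid's upper face, y along the hinge; it tilts with the lid
- lid_press (a point): point on the lid's upper face, clear of the handle, 25 mm from the free edge and 60 mm to the +y side of the middle: a good place to push the lid shut. At lid-frame (-135, 60, 8) mm from lid_hinge; same axes
- timer: free-standing round white timer, 110 mm across, its face 45 mm above the bench, on four small rubber feet about 30 mm from its axis, 0.24 kg with the knob. Origin: on its axis at bench level, z up. 24 raised marks ring the face at 15 degree spacing, 23 short (5 mm) and one long and broad (17 mm). The pointer reads joint 0 along the timer's own +x axis
- knob (a joint): the timer's black knob on its vertical axis: radians turned clockwise seen from above; pointer direction = timer's +x turned clockwise by this angle. Starts at 0 to 0.45; the long mark stands at 1.309 (75 degrees). Needs about 0.1 N m to turn and stays where it is left; unless the timer is pressed down with about 10 to 18 N the whole timer spins instead. Stop at 0, none near the long mark
- knob_grip (a point): centre of the knob's grip bar, 71 mm above the bench, on the axis. The bar is 32 mm long x 12 mm wide, from 52 to 78 mm above the bench, and stands on the knob's round skirt (70 mm across, top 52 mm above the bench) that turns with it: fingertips may rest on the skirt to press. Its x axis runs along the bar towards the pointer, a white line on the bar and skirt from the axis to the skirt's rim
- timer_mark (a point): the long mark on the rim of the timer's face, 52 mm from the axis, 46 mm above the bench; belongs to the timer's body, not to the knob
- cup: bystander: white ceramic cup 72 mm across, 55 mm high, loose; origin centre of underside
- bowl: bystander: pale metal bowl 170 mm across, 70 mm high, loose; origin centre of underside
- tweezers: bystander: steel tweezers 120 mm long, 8 mm high, lying flat; origin at the middle, at bench level
- plug_tray: bystander: grey plug tray 500 (x) x 260 (y) x 45 mm high, fixed, at the right end of the bench; origin centre of underside
Mind the look-alikes: they are no part of the job. Leave any blue look-alike of the timer alone.

How it is judged:
By the outcome, as a careful person would: the job done as asked, in the order asked, and still so for the second after the job is handed in, with the robot touching nothing.
It also fails if it takes over 56 s, if anything falls off the work surface, if the arm or the gripper's body presses on something with over 40 N, if the wrist force passes 120 N, or if a joint passes its speed limit or range.

## Robot

A 6-joint arm with a two-finger parallel gripper is mounted at the origin on the work surface. World frame = base frame: x ahead of the robot, y to its left, z up, the work surface at z = 0. Lengths are in m, angles in rad, forces in N, time in s.
With the tool pointing down it reaches from about 0.375 to 0.9 m from the base axis. Payload 3.1 kg.
Tool frame: the origin (TCP) lies at the centre of the arm's flange, where the gripper is bolted on; the fingertips stand 182 mm ahead of it and the grasp point (between the pads) lies 164 mm ahead of it; z points along the fingers, y is the line along which they close (so a half turn about z gives the same grasp; the last joint's range is limited). The gripper opens to 87 mm and grips with 3 to 60 N. Pads are 19 mm wide; open, the fingers measure 117 mm over their backs; the gripper's body (75 mm by 190 mm) begins 51 mm behind the grasp point.
Start: joints at [0.927, 0.527, 1.433, -0, 1.181, -0.178], TCP at [0.28, 0.559, 0.405] pointing down, gripper open.
Joint ranges: [-3.08, 3.08], [-0.75, 2.2], [0.22, 2.44], [-1.43, 4.57], [0, 2.65], [-2.85, 2.85]. Speed limits (rad/s): [2.79, 2.79, 3.14, 3.14, 3.14, 3.14].

## Interface

Orientations are given as a unit quaternion [x, y, z, w].
In Python, from rig import * gives the robot as it stands.
- The arm moves only by the tool move_arm, never from a script. Its argument "commands" is a list that holds one entry, the list of rows, each a list of 6 numbers: the shift along the tool's x, y, z in units of 40 mm (1.0 is 40 mm), then the turn, a rotation vector about the tool's x, y, z in rad. A call has 1 to 12 rows; each row is the pose to reach, as a shift and turn from the pose commanded when the call began, along the tool's axes at that moment; what a row does not reach only later rows make up. A row lasts 1/8 s, in which the tool goes at most 62.5 mm and 10.7 degrees, less where a joint would pass 70% of its speed; a pose out of reach is approached as far as the arm can. A call with a gripper value outside its range is refused whole. "claw" is the closure, from -1 (fully open) to 1 (shut), so that 0 is half open, set as the call begins (left out, the last holds). The fingers move at their own pace and stop on an object; "squeeze" is the grip in N (left out, the last holds). Time passes only in rows, so rows that repeat a pose let the fingers close. It gives the time, the measured TCP pose, the force, the opening and the grip force at its end, in the units of the state.
- get_obs(): the state, without advancing time (a new reading comes with each control period).
- camera(name): name is "side" or "top"; returns a dict with "pixels" (480x640x3 uint8, blue, green, red), "range_z" (480x640 float32, m along the optical axis (not along the pixel's ray), 0 where there is no reading), "camera_matrix" (3x3 intrinsics, pixels), "extrinsics" (4x4, takes a point from world to camera coordinates). Camera axes: x right, y up, looking along -z (the intrinsics and any distortion apply to the point x, -y, -z); pixel columns grow to the right and rows downward; lengths in m; the calibration is good to about 2 mm. A picture is of the moment at which its call begins.
- hand_in(): hands the job in; it is judged then, once.
The state is a dict: "time": time; "q": joint angles; "joint_velocities": joint speeds; "joint_torque": joint torques, N m; "position": TCP position; "tool_rot": TCP orientation; "ft_force": force on the tool from outside, world axes, zero at the start; "moment": the same for the moment, N m; "grip_width": finger opening in m; "grip_force": force on a finger pad.
Only numpy, scipy, OpenCV 4.12 (cv2) and the standard library are available. Lean on these libraries where they do the work, as an engineer would, in place of code of your own. Each camera call takes 0.05 s, during which the arm holds its last target. There are 200 camera calls.

## Working session

There is one attempt and no reset: what is moved stays moved. The work goes in short steps, Python scripts to look and compute and a tool call to move; the robot and the scene stay as the last step left them, time stands still between calls to the robot, and variables do not carry over. Pictures are saved under pics/ and viewed, at most 10 in all, crops included, and the job is handed in when it is done.

Besides the shell and the picture viewer there is one more tool, called after "Request:" by a JSON object that holds its "api" and its "payload", one argument or row to a line. move_arm: Moves the arm, as the interface text tells. Its arguments: {"type":"object","properties":{"commands":{"type":"array","items":{"type":"array","items":{"type":"array","items":{"type":"number"}}}},"claw":{"type":"number"},"squeeze":{"type":"number"}},"required":["commands"]}

```bash
mkdir -p pics; ls; cat > h.py <<'E'
from rig import *
import numpy as np, cv2
from scipy.spatial.transform import Rotation as R
def P(c,u,v):
    "pixel -> world point using depth"
    K,E=np.array(c["camera_matrix"]),np.array(c["extrinsics"]);u=np.asarray(u);v=np.asarray(v)
    d=c["range_z"][v,u]
    p=np.stack([(u-K[0,2])/K[0,0]*d,-(v-K[1,2])/K[1,1]*d,-d],-1)
    return (p-E[:3,3])@E[:3,:3]
def ray(c,u,v,z):
    "pixel -> world point on plane z"
    K,E=np.array(c["camera_matrix"]),np.array(c["extrinsics"])
    d=E[:3,:3].T@np.array([(u-K[0,2])/K[0,0],-(v-K[1,2])/K[1,1],-1]);o=-E[:3,:3].T@E[:3,3]
    return o+d*(z-o[2])/d[2]
E
python3 - <<'E'
from h import *
for n in("top","side"):
    c=camera(n);cv2.imwrite(f"pics/{n}0.png",c["pixels"]);print(n,np.round(c["camera_matrix"],1).tolist(),np.round(c["extrinsics"],3).tolist(),[k for k in c])
o=get_obs();print(o)
E
```

```text
pics
top [[448.3, 0.0, 321.7], [0.0, 448.3, 250.0], [0.0, 0.0, 1.0]] [[-0.015, -1.0, 0.016, -0.029], [0.995, -0.014, 0.102, -0.526], [-0.102, 0.018, 0.995, -1.161], [0.0, 0.0, 0.0, 1.0]] ['pixels', 'range_z', 'camera_matrix', 'extrinsics']
side [[581.7, 0.0, 328.4], [0.0, 581.7, 235.9], [0.0, 0.0, 1.0]] [[0.926, -0.378, -0.008, -0.476], [0.226, 0.537, 0.813, -0.178], [-0.303, -0.754, 0.583, -1.345], [0.0, 0.0, 0.0, 1.0]] ['pixels', 'range_z', 'camera_matrix', 'extrinsics']
{'time': 0.1, 'q': array([ 9.27468157e-01,  5.28355686e-01,  1.43376847e+00, -4.43200013e-05,
        1.18137122e+00, -1.78498993e-01]), 'joint_velocities': array([ 0.00168041, -0.00226539, -0.00189424, -0.0006305 ,  0.0014704 ,
        0.0002426 ]), 'joint_torque': array([ 1.93249157e-04, -4.40983844e+01, -1.77149624e+01,  6.34913309e-02,
        5.33660059e-02, -5.66924120e-05]), 'position': array([0.27995968, 0.55844834, 0.40388172]), 'tool_rot': array([ 2.30319550e-01,  9.73114587e-01, -8.80353651e-04, -3.61232144e-04]), 'ft_force': array([-0.3493605 , -0.27472955, -0.0158174 ]), 'moment': array([-0.02160317, -0.04405196, -0.04080664]), 'grip_force': 0.0, 'grip_width': 0.08703414360205775}
```

View pics/top0.png

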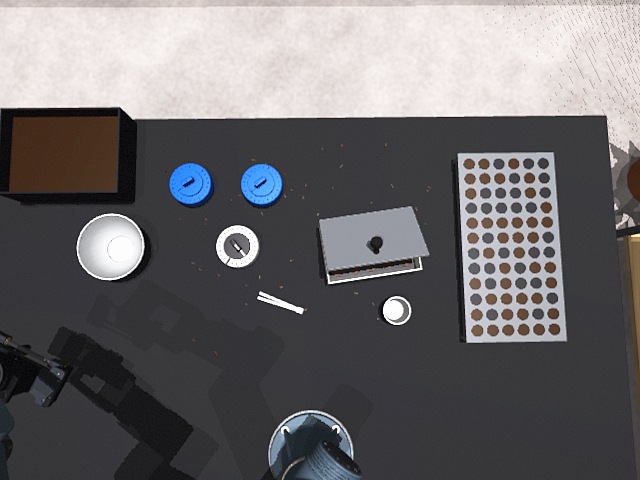

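View pics/side0.png

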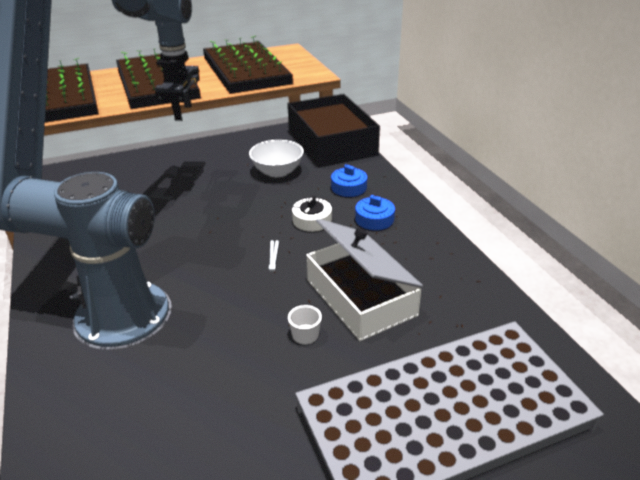

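The top view shows the white timer at about (237,246), which is the candidate I want. The look-alikes are blue, at (191,185) and (262,185). The box with its open lid is at (372,245) with the lid handle at (375,243), the cup is at (397,310), the tweezers at (281,301) and the bowl at (111,246). The side view shows the white timer at (312,212) and the lid free edge facing the robot.

```bash
python3 - <<'E'
from h import *
c=camera("top");px=c["pixels"];hsv=cv2.cvtColor(px,cv2.COLOR_BGR2HSV)
cv2.imwrite("pics/crop1.png",cv2.resize(px[215:280,205:270],None,fx=9,fy=9,interpolation=cv2.INTER_CUBIC))
vv,uu=np.mgrid[195:295,310:435];uu,vv=uu.ravel(),vv.ravel()
p=P(c,uu,vv);b=px[vv,uu].astype(int)
m=(b.sum(1)>240)&(b.sum(1)<540)&(np.ptp(b,axis=1)<25)&(p[:,2]>.09)
q=p[m];n=None
for _ in range(4):
    cen=q.mean(0);_,_,V=np.linalg.svd(q-cen,full_matrices=False);n=V[2]*np.sign(V[2][2])
    q=p[m];q=q[abs((q-cen)@n)<.006]
print("lid plane",cen,n,"tilt",np.arccos(n[2]),"yaw of hinge dir",np.arctan2(-n[1],-n[0]),len(q))
# lid rect
mm=np.zeros(px.shape[:2],np.uint8);k=m&(abs((p-cen)@n)<.006);mm[vv[k],uu[k]]=255
cnt=max(cv2.findContours(mm,0,2)[0],key=cv2.contourArea)
ap=cv2.approxPolyDP(cnt,5,True)[:,0];print("corners")
K,E=c["camera_matrix"],c["extrinsics"]
for a in ap:
    o=-E[:3,:3].T@E[:3,3];d=E[:3,:3].T@np.array([(a[0]-K[0,2])/K[0,0],-(a[1]-K[1,2])/K[1,1],-1]);print(a,np.round(o+d*((cen-o)@n)/(d@n),4))
# rim near edge
for a in((329,283),(421,270)):print("rim",ray(c,*a,.08))
# timer
w=((px.min(2)>150)*255).astype(np.uint8);w[:,:200]=0;w[:,275:]=0;w[:215]=0;w[275:]=0
cnt=max(cv2.findContours(w,0,2)[0],key=cv2.contourArea);(e,ax,an)=cv2.fitEllipse(cv2.convexHull(cnt))
print("timer",e,ax,ray(c,*e,.045));
vv,uu=np.mgrid[215:280,205:270];p=P(c,uu.ravel(),vv.ravel());h=p[p[:,2]>.07];print("bar pts",len(h),h.mean(0));hh=h[:,:2]-h[:,:2].mean(0);_,s,V=np.linalg.svd(hh);print("bar dir",np.degrees(np.arctan2(V[0][1],V[0][0])),s)
s=camera("side");cv2.imwrite("pics/crop2.png",cv2.resize(s["pixels"][185:240,280:345],None,fx=8,fy=8,interpolation=cv2.INTER_CUBIC))
E
```

```text
lid plane [ 0.54097971 -0.15563686  0.13501784] [0.54088809 0.07449575 0.83778903] tilt 0.5775752180435084 yaw of hinge dir -3.00472516245158 4759
corners
[411 207] [ 0.6256 -0.2647  0.0901]
[319 221] [ 0.5924 -0.0301  0.0907]
[328 271] [ 0.461  -0.0481  0.1771]
[428 255] [ 0.4949 -0.2812  0.1759]
rim [ 0.43612503 -0.05308701  0.08      ]
rim [ 0.46549405 -0.28650904  0.08      ]
timer (236.87701416015625, 245.8209991455078) (41.61703109741211, 42.44089889526367) [0.53732927 0.18427937 0.045     ]
bar pts 68 [0.52235473 0.16375595 0.19451592]
bar dir 56.48521956140081 [0.60556661 0.03404239]
```

View pics/crop1.png

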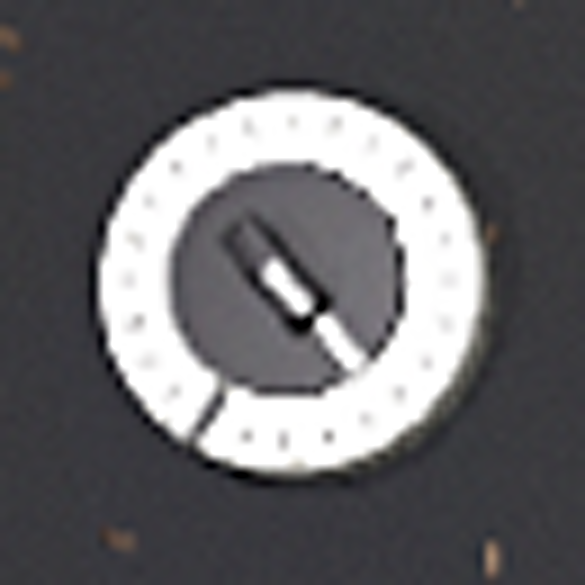

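The close crop confirms the choice: white timer body, grey skirt, and white pointer running to the lower right, ending at crop (355,360). The one long mark is at the lower left, crop (208,413), so turning clockwise takes the pointer there. The side-view lid measurements are consistent: the lid is about 0.58 rad open and the box yaw is about 7.5°.

```bash
cat >> h.py <<'E'
def go(tip,yang=None,off=0.182):
    "row (units) from the present pose to tool pointing down, tips at tip, tool y at yang deg"
    o=get_obs();T=R.from_quat(o["tool_rot"]);y0=T.as_matrix()[:,1]
    a=np.radians(yang) if yang is not None else np.arctan2(y0[1],y0[0])
    y=np.array([np.cos(a),np.sin(a),0]);z=np.array([0,0,-1.]);M=np.stack([np.cross(y,z),y,z],1)
    t=np.asarray(tip)+[0,0,off]
    sh=T.inv().apply(t-o["position"])/.04;rv=(T.inv()*R.from_matrix(M)).as_rotvec()
    print("yang",round(np.degrees(np.arctan2(y0[1],y0[0])),1),"tip",np.round(T.apply([0,0,.182])+o["position"],4),"row",np.round(np.r_[sh,rv],3).tolist())
def timer(c,cen=None):
    "centre, pointer and mark directions (deg, world) from a top picture"
    k=9;u0,v0=205,215;g=cv2.resize(c["pixels"][v0:280,u0:270].min(2),None,fx=k,fy=k,interpolation=cv2.INTER_CUBIC)
    f=lambda x,y,z:ray(c,(x+.5)/k-.5+u0,(y+.5)/k-.5+v0,z)
    cn=max(cv2.findContours((g>150).astype(np.uint8),0,2)[0],key=cv2.contourArea);e=cv2.fitEllipse(cv2.convexHull(cn))[0]
    C=f(*e,.045);yy,xx=np.mgrid[0:g.shape[0],0:g.shape[1]]
    Kc=np.array(c["camera_matrix"])
    def pol(z):
        a,b,d=f(0,0,z),f(100,0,z),f(0,100,z);w=a+xx[...,None]*(b-a)/100+yy[...,None]*(d-a)/100-C
        return np.hypot(w[...,0],w[...,1]),np.arctan2(w[...,1],w[...,0])
    r,t=pol(.052);m=(r>.019)&(r<.031)&(g>170);pt=np.degrees(np.angle(np.exp(1j*t[m]).mean()))
    r,t=pol(.046);m=(r>.038)&(r<.050)&(g<120);mk=np.degrees(np.angle(np.exp(1j*t[m]).mean()))
    s=(r<.03)&(g<140)
    print("timer C",np.round(C,4),"skirt C",np.round(f(xx[s].mean(),yy[s].mean(),.052),4),"pointer",round(pt,1),"mark",round(mk,1),"to go cw",round((pt-mk)%360,1));return C
E
python3 - <<'E'
from h import *
c=camera("top");timer(c)
go([.478,-.105,.24])
go([.491,-.103,.185])
E
```

```text
timer C [0.5371 0.1844 0.045 ] skirt C [0.5375 0.1845 0.052 ] pointer -139.9 mark 150.1 to go cw 70.0
yang 63.4 tip [0.2799 0.5584 0.2223] row [-11.86, -12.611, -0.432, -0.001, -0.0, -0.0]
yang 63.4 tip [0.2799 0.5584 0.2223] row [-12.129, -12.42, 0.942, -0.001, -0.0, -0.0]
```

Request:
{"api": "move_arm", "payload": {
  "commands": [
    [[-1,-1,-0.5,0,0,0],[-2.1,-2.1,-0.5,0,0,0],[-3.2,-3.2,-0.5,0,0,0],[-4.3,-4.3,-0.5,0,0,0],[-5.4,-5.4,-0.5,0,0,0],[-6.5,-6.5,-0.5,0,0,0],[-7.6,-7.6,-0.5,0,0,0],[-8.7,-8.8,-0.5,0,0,0],[-9.8,-10,-0.5,0,0,0],[-10.9,-11.2,-0.4,0,0,0],[-12.0,-12.4,-0.2,0,0,0],[-12.1,-12.4,0.4,0,0,0]]
  ],
  "claw": 1,
  "squeeze": 15
}}

```text
time: 1.75
position: [0.4922, -0.1059, 0.3897]
tool_rot: [0.233, 0.973, -0.001, 0.003]
ft_force: [0.6, 0.4, 0.2]
grip_width: 0.0007
grip_force: 0.0
```

```bash
python3 - <<'E'
from h import *
for p in([.491,-.103,.165],[.488,-.103,.14],[.476,-.105,.115],[.467,-.106,.098],[.464,-.107,.09],[.464,-.107,.086]):go(p)
print(get_obs()["ft_force"],get_obs()["grip_width"])
E
```

```text
yang 63.1 tip [ 0.4932 -0.1065  0.2077] row [0.066, 0.051, 1.067, -0.0, 0.007, 0.0]
yang 63.1 tip [ 0.4932 -0.1065  0.2077] row [0.137, 0.017, 1.691, -0.0, 0.007, 0.0]
yang 63.1 tip [ 0.4932 -0.1065  0.2077] row [0.386, -0.163, 2.315, -0.0, 0.007, 0.0]
yang 63.1 tip [ 0.4932 -0.1065  0.2077] row [0.578, -0.287, 2.738, -0.0, 0.007, 0.0]
yang 63.1 tip [ 0.4932 -0.1065  0.2077] row [0.635, -0.343, 2.938, -0.0, 0.007, 0.0]
yang 63.1 tip [ 0.4932 -0.1065  0.2077] row [0.636, -0.343, 3.038, -0.0, 0.007, 0.0]
[0.63062454 0.39985403 0.18781708] 0.0006662968998784305
```

Request:
{"api": "move_arm", "payload": {
  "commands": [
    [[0.05,0.05,0.5,0,0,0],[0.05,0.05,0.9,0,0,0],[0.07,0.05,1.15,0,0,0],[0.1,0.03,1.4,0,0,0],[0.14,0.02,1.7,0,0,0],[0.23,-0.05,1.95,0,0,0],[0.33,-0.12,2.2,0,0,0],[0.43,-0.2,2.4,0,0,0],[0.52,-0.25,2.6,0,0,0],[0.58,-0.29,2.75,0,0,0],[0.6,-0.32,2.85,0,0,0],[0.6,-0.32,2.88,0,0,0]]
  ]
}}

```text
time: 3.25
position: [0.4631, -0.1024, 0.2733]
tool_rot: [0.23, 0.973, 0.0, -0.0]
ft_force: [-0.5, -0.3, 0.4]
grip_width: 0.0001
grip_force: 0.2
```

```bash
python3 - <<'E'
from h import *
go([.464,-.107,.086])
E
```

```text
yang 63.4 tip [ 0.4629 -0.1023  0.0913] row [-0.073, -0.093, 0.133, -0.0, -0.001, -0.0]
```

Request:
{"api": "move_arm", "payload": {
  "commands": [
    [[0,0,0.04,0,0,0],[0,0,0.08,0,0,0],[0,0,0.1,0,0,0],[0,0,0.12,0,0,0],[0,0,0.12,0,0,0]]
  ]
}}

```text
time: 3.88
position: [0.4632, -0.1022, 0.2708]
tool_rot: [0.23, 0.973, -0.0, 0.001]
ft_force: [-3.4, 0.8, 18.8]
grip_width: 0.0004
grip_force: 9.4
```

Request:
{"api": "move_arm", "payload": {
  "commands": [
    [[0,0,-0.5,0,0,0],[0,0,-1.2,0,0,0],[0,0,-2,0,0,0],[0,0,-2.6,0,0,0]]
  ]
}}

```text
time: 4.38
position: [0.4634, -0.1023, 0.3741]
tool_rot: [0.23, 0.973, -0.0, 0.001]
ft_force: [0.1, -0.7, -0.0]
grip_width: 0.0006
grip_force: 0.0
```

```bash
python3 - <<'E'
from h import *
go([.5373,.1845,.16],130)
print(get_obs()["ft_force"])
E
```

```text
yang 63.4 tip [ 0.4636 -0.1024  0.1921] row [1.561, 7.238, 0.801, -0.001, 0.002, -1.163]
[ 0.14543245 -0.68763251 -0.02674614]
```

Request:
{"api": "move_arm", "payload": {
  "commands": [
    [[0.2,0.9,0,0,0,-0.15],[0.4,1.9,0,0,0,-0.3],[0.6,2.9,0,0,0,-0.45],[0.8,3.9,0,0,0,-0.6],[1.0,4.9,0,0,0,-0.75],[1.3,5.9,0,0,0,-0.9],[1.5,6.8,0,0,0,-1.05],[1.56,7.24,0.3,0,0,-1.163],[1.56,7.24,0.6,0,0,-1.163],[1.56,7.24,0.8,0,0,-1.163],[1.56,7.24,0.8,0,0,-1.163]]
  ],
  "claw": 0
}}

```text
time: 5.75
position: [0.5368, 0.1836, 0.3398]
tool_rot: [-0.341, 0.94, 0.0, -0.001]
ft_force: [0.0, 0.7, -0.1]
grip_width: 0.0435
grip_force: 0.0
```

```bash
python3 - <<'E'
from h import *
c=camera("top");cv2.imwrite("pics/t2.png",c["pixels"][130:340,180:460])
vv,uu=np.mgrid[200:290,315:435];uu,vv=uu.ravel(),vv.ravel();p=P(c,uu,vv);k=(p[:,2]>.07)&(p[:,2]<.1);q=p[k]
A=np.c_[q[:,:2],np.ones(len(q))];s=np.linalg.lstsq(A,q[:,2],rcond=None)[0];print("lid slope",np.arctan(np.hypot(*s[:2])),"z med",np.median(q[:,2]),len(q))
s=camera("side");cv2.imwrite("pics/s2.png",cv2.resize(s["pixels"][130:350,220:460],None,fx=3,fy=2.7))
go([.5373,.1845,.09],130);go([.5373,.1845,.054],130);print(get_obs()["grip_width"])
E
```

```text
lid slope 0.0007280900878942367 z med 0.08889078503809617 5876
yang 129.9 tip [0.5373 0.1837 0.1588] row [-0.012, 0.016, 1.72, 0.0, -0.0, -0.002]
yang 129.9 tip [0.5373 0.1837 0.1588] row [-0.013, 0.016, 2.62, 0.0, -0.0, -0.002]
0.043764561040391406
```

View pics/s2.png

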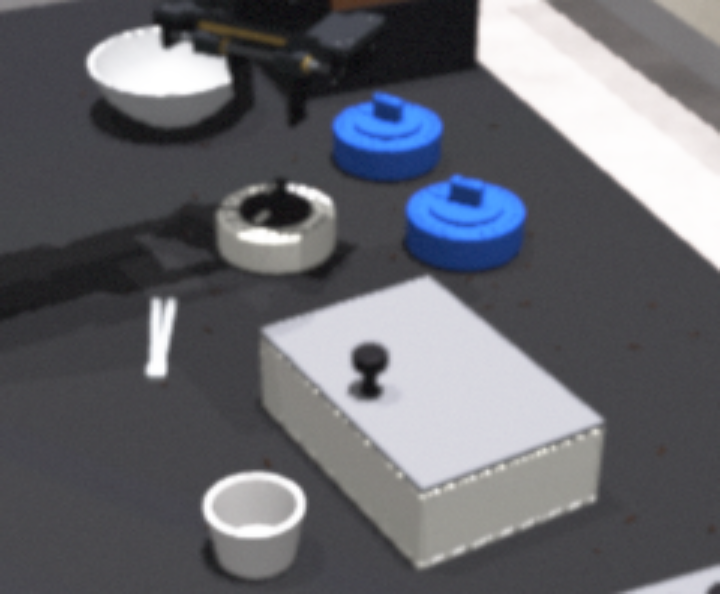

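The lid lies flat and shut: the measured slope is 0.001 rad with its top at 89 mm. The timer at crop (277,225), cup, tweezers and blue timers are undisturbed, so I'll go down on the knob.

Request:
{"api": "move_arm", "payload": {
  "commands": [
    [[-0.01,0.02,0.6,0,0,0],[-0.01,0.02,1.2,0,0,0],[-0.01,0.02,1.7,0,0,0],[-0.01,0.02,2.1,0,0,0],[-0.01,0.02,2.4,0,0,0],[-0.01,0.02,2.56,0,0,0],[-0.01,0.02,2.58,0,0,0],[-0.01,0.02,2.58,0,0,0]]
  ]
}}

```text
time: 6.85
position: [0.5373, 0.1855, 0.238]
tool_rot: [-0.342, 0.94, -0.0, 0.0]
ft_force: [-0.5, 0.3, 0.0]
grip_width: 0.0435
grip_force: 0.0
```

Request:
{"api": "move_arm", "payload": {
  "commands": [
    [[0,0,0,0,0,0],[0,0,0,0,0,0],[0,0,0,0,0,0],[0,0,0,0,0,0],[0,0,0,0,0,0]]
  ],
  "claw": 1,
  "squeeze": 20
}}

```text
time: 7.48
position: [0.537, 0.1853, 0.2374]
tool_rot: [-0.342, 0.94, 0.0, -0.0]
ft_force: [0.4, -0.1, -2.2]
grip_width: 0.0122
grip_force: 20.0
```

```bash
python3 - <<'E'
from h import *
go([.5373,.1845,.052],130);o=get_obs();print(o["ft_force"],o["moment"],o["q"])
E
```

```text
yang 130.0 tip [0.5369 0.1853 0.0554] row [0.007, -0.022, 0.084, 0.0, -0.0, -0.0]
[ 0.42590804 -0.14367188 -2.21939398] [0.03747793 0.03679924 0.02140733] [ 1.35691195e-01  6.93950244e-01  1.70430201e+00  1.34510478e-05
  7.43777863e-01 -2.13321948e+00]
```

Request:
{"api": "move_arm", "payload": {
  "commands": [
    [[0,0,0.02,0,0,0],[0,0,0.03,0,0,0],[0,0,0.03,0,0,0],[0,0,0.03,0,0,0]]
  ]
}}

```text
time: 7.98
position: [0.5369, 0.1854, 0.2373]
tool_rot: [-0.342, 0.94, -0.0, -0.0]
ft_force: [-1.4, -0.9, 6.5]
grip_width: 0.012
grip_force: 20.0
```

Request:
{"api": "move_arm", "payload": {
  "commands": [
    [[0,0,0.013,0,0,0],[0,0,0.026,0,0,0],[0,0,0.026,0,0,0],[0,0,0.026,0,0,0]]
  ]
}}

```text
time: 8.48
position: [0.5369, 0.1854, 0.2372]
tool_rot: [-0.342, 0.94, -0.0, 0.0]
ft_force: [-3.1, -2.4, 12.5]
grip_width: 0.0121
grip_force: 20.0
```

Request:
{"api": "move_arm", "payload": {
  "commands": [
    [[0.01,0,0.005,0,0,0],[0.01,0,0.005,0,0,0.05],[0.01,0,0.005,0,0,0.12],[0.01,0,0.005,0,0,0.2],[0.01,0,0.005,0,0,0.28],[0.01,0,0.005,0,0,0.35],[0.01,0,0.005,0,0,0.4],[0.01,0,0.005,0,0,0.4]]
  ]
}}

```text
time: 9.48
position: [0.5367, 0.1855, 0.2372]
tool_rot: [-0.148, 0.989, 0.0, 0.0]
ft_force: [-2.6, 1.0, 13.7]
grip_width: 0.0122
grip_force: 20.0
```

```bash
python3 - <<'E'
from h import *
go([.5373,.1845,.052],62);o=get_obs();print(o["ft_force"],o["moment"])
s=camera("side");cv2.imwrite("pics/s3.png",cv2.resize(s["pixels"][160:250,250:370],None,fx=6,fy=6,interpolation=cv2.INTER_CUBIC))
c=camera("top");cv2.imwrite("pics/t3.png",cv2.resize(c["pixels"][205:285,190:300],None,fx=7,fy=7,interpolation=cv2.INTER_CUBIC))
E
```

```text
yang 107.1 tip [0.5368 0.1857 0.0552] row [-0.008, -0.029, 0.079, 0.001, 0.001, 0.786]
[-2.61846881  1.01080959 13.74518902] [ 0.22767199  0.61956953 -0.06627101]
```

View pics/s3.png

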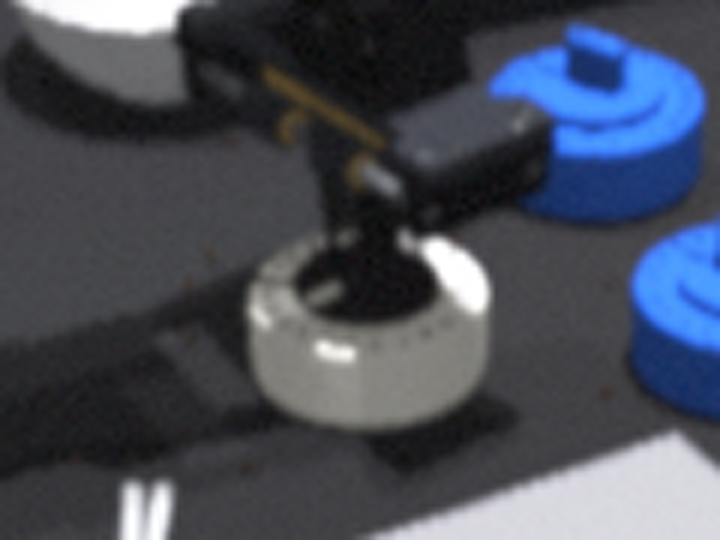

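```bash
cat >> h.py <<'E'
def prof(c,C,r0,r1,z,a):
    "mean brightness along rays at world angles a (deg)"
    E,K=np.array(c["extrinsics"]),np.array(c["camera_matrix"]);a=np.radians(a)[:,None];r=np.linspace(r0,r1,7)[None]
    w=np.stack([C[0]+r*np.cos(a),C[1]+r*np.sin(a),z+0*r*a],-1)@E[:3,:3].T+E[:3,3]
    u=K[0,0]*w[...,0]/-w[...,2]+K[0,2];v=K[1,1]*w[...,1]/w[...,2]+K[1,2]
    return cv2.remap(c["pixels"].min(2).astype(np.float32),u.astype(np.float32),v.astype(np.float32),cv2.INTER_LINEAR).mean(1)
E
python3 - <<'E'
from h import *
a=np.arange(90,300,3)
for n in("top","side"):
    c=camera(n);f=prof(c,[.537,.185],.037,.044,.0455,a);g=prof(c,[.537,.185],.02,.031,.0525,a)
    print(n,"mark",[(int(x),int(y)) for x,y in zip(a,f) if x<180]);print(n,"ptr",[(int(x),int(y)) for x,y in zip(a,g) if x>150 and x<260])
E
```

```text
top mark [(90, 72), (93, 76), (96, 79), (99, 83), (102, 88), (105, 94), (108, 98), (111, 99), (114, 101), (117, 103), (120, 105), (123, 108), (126, 109), (129, 110), (132, 112), (135, 114), (138, 116), (141, 118), (144, 119), (147, 111), (150, 88), (153, 58), (156, 36), (159, 32), (162, 32), (165, 34), (168, 34), (171, 35), (174, 33), (177, 34)]
top ptr [(153, 34), (156, 35), (159, 34), (162, 32), (165, 32), (168, 33), (171, 34), (174, 35), (177, 34), (180, 33), (183, 34), (186, 35), (189, 35), (192, 35), (195, 34), (198, 33), (201, 29), (204, 26), (207, 24), (210, 24), (213, 23), (216, 22), (219, 22), (222, 23), (225, 23), (228, 23), (231, 23), (234, 23), (237, 22), (240, 22), (243, 23), (246, 22), (249, 20), (252, 17), (255, 14), (258, 17)]
side mark [(90, 50), (93, 44), (96, 54), (99, 67), (102, 73), (105, 73), (108, 75), (111, 84), (114, 93), (117, 97), (120, 97), (123, 97), (126, 99), (129, 102), (132, 106), (135, 108), (138, 112), (141, 116), (144, 114), (147, 110), (150, 107), (153, 107), (156, 107), (159, 118), (162, 130), (165, 138), (168, 143), (171, 148), (174, 150), (177, 151)]
side ptr [(153, 30), (156, 28), (159, 26), (162, 25), (165, 25), (168, 24), (171, 25), (174, 28), (177, 32), (180, 39), (183, 48), (186, 58), (189, 69), (192, 80), (195, 88), (198, 95), (201, 96), (204, 93), (207, 87), (210, 77), (213, 65), (216, 54), (219, 42), (222, 32), (225, 25), (228, 21), (231, 20), (234, 20), (237, 19), (240, 18), (243, 18), (246, 18), (249, 17), (252, 17), (255, 18), (258, 19)]
```

View pics/t3.png

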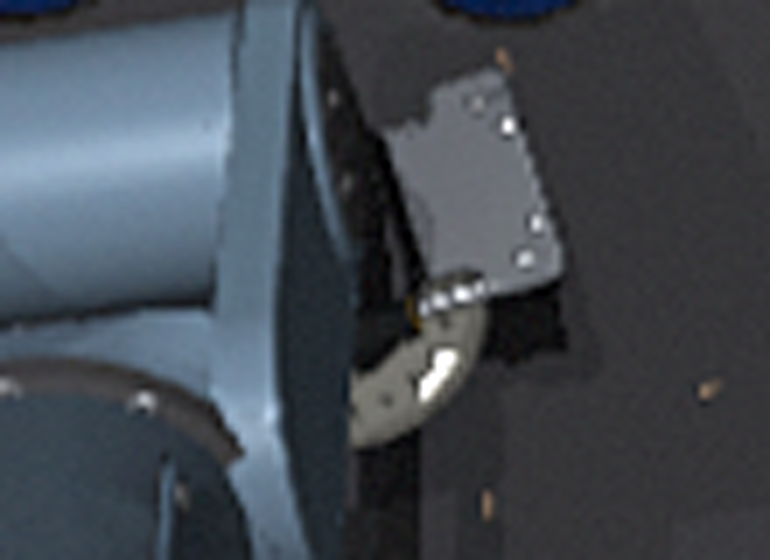

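The top view of the timer is blocked by the arm. The side view shows the pointer moved from 220° to about 199° with the long mark still near 151°, so the timer is holding and the knob is turning.

Request:
{"api": "move_arm", "payload": {
  "commands": [
    [[0,0,0,0,0,0.06],[0,0,0,0,0,0.14],[0,0,0,0,0,0.22],[0,0,0,0,0,0.3],[0,0,0,0,0,0.38],[0,0,0,0,0,0.43],[0,0,0,0,0,0.45]]
  ]
}}

```text
time: 10.55
position: [0.5366, 0.1859, 0.2372]
tool_rot: [0.076, 0.997, 0.001, 0.0]
ft_force: [-2.5, 2.3, 13.6]
grip_width: 0.012
grip_force: 20.0
```

```bash
python3 - <<'E'
from h import *
go([.5373,.1845,.052],60);o=get_obs();print(o["ft_force"],o["moment"])
a=np.arange(120,230,3);c=camera("side");f=prof(c,[.537,.185],.037,.044,.0455,a);g=prof(c,[.537,.185],.02,.031,.0525,a)
print("mark",[(int(x),int(y)) for x,y in zip(a,f) if x<180]);print("ptr",[(int(x),int(y)) for x,y in zip(a,g)])
E
```

```text
yang 81.3 tip [0.5368 0.1861 0.0552] row [-0.022, -0.031, 0.079, 0.002, 0.0, 0.371]
[-2.54801461  2.29017108 13.62565644] [0.54339188 0.55900979 0.11642799]
mark [(120, 123), (123, 123), (126, 125), (129, 130), (132, 134), (135, 136), (138, 135), (141, 133), (144, 125), (147, 116), (150, 110), (153, 111), (156, 111), (159, 120), (162, 130), (165, 138), (168, 144), (171, 150), (174, 150), (177, 150)]
ptr [(120, 34), (123, 39), (126, 42), (129, 45), (132, 46), (135, 47), (138, 48), (141, 47), (144, 46), (147, 48), (150, 55), (153, 61), (156, 66), (159, 74), (162, 84), (165, 93), (168, 103), (171, 106), (174, 107), (177, 106), (180, 102), (183, 95), (186, 86), (189, 76), (192, 65), (195, 55), (198, 45), (201, 37), (204, 31), (207, 26), (210, 22), (213, 20), (216, 20), (219, 20), (222, 19), (225, 17), (228, 17)]
```

Request:
{"api": "move_arm", "payload": {
  "commands": [
    [[0,0,0,0,0,0.06],[0,0,0,0,0,0.13],[0,0,0,0,0,0.2],[0,0,0,0,0,0.27],[0,0,0,0,0,0.32],[0,0,0,0,0,0.355],[0,0,0,0,0,0.375],[0,0,0,0,0,0.375]]
  ]
}}

```text
time: 11.6
position: [0.5367, 0.1861, 0.2372]
tool_rot: [0.261, 0.965, 0.001, 0.0]
ft_force: [-2.9, 3.5, 12.8]
grip_width: 0.012
grip_force: 20.0
```

```bash
python3 - <<'E'
from h import *
go([.5373,.1845,.052],60);o=get_obs();print(o["ft_force"],o["moment"])
a=np.arange(120,230,3);c=camera("side");f=prof(c,[.537,.185],.037,.044,.0455,a);g=prof(c,[.537,.185],.02,.031,.0525,a)
print("mark",[(int(x),int(y)) for x,y in zip(a,f) if x<180]);print("ptr",[(int(x),int(y)) for x,y in zip(a,g)])
E
```

```text
yang 59.8 tip [0.5369 0.1865 0.0552] row [-0.034, -0.027, 0.079, 0.002, 0.0, -0.004]
[-2.85633523  3.48548268 12.7619463 ] [0.67751255 0.60570149 0.1104905 ]
mark [(120, 129), (123, 131), (126, 137), (129, 143), (132, 146), (135, 144), (138, 140), (141, 136), (144, 126), (147, 117), (150, 110), (153, 109), (156, 109), (159, 119), (162, 130), (165, 138), (168, 144), (171, 149), (174, 150), (177, 151)]
ptr [(120, 53), (123, 56), (126, 61), (129, 67), (132, 73), (135, 80), (138, 88), (141, 98), (144, 105), (147, 109), (150, 110), (153, 110), (156, 110), (159, 104), (162, 95), (165, 86), (168, 77), (171, 69), (174, 59), (177, 51), (180, 44), (183, 39), (186, 34), (189, 29), (192, 25), (195, 23), (198, 21), (201, 21), (204, 20), (207, 20), (210, 20), (213, 20), (216, 20), (219, 20), (222, 19), (225, 18), (228, 18)]
```

Request:
{"api": "move_arm", "payload": {
  "commands": [
    [[0,0,-0.015,0,0,0],[0,0,-0.03,0,0,0],[0,0,-0.03,0,0,0]]
  ]
}}

```text
time: 12.02
position: [0.5368, 0.1859, 0.2372]
tool_rot: [0.261, 0.965, 0.001, 0.0]
ft_force: [-1.9, 4.0, 6.8]
grip_width: 0.0119
grip_force: 20.0
```

Request:
{"api": "move_arm", "payload": {
  "commands": [
    [[0,0,0,0,0,0],[0,0,0,0,0,0],[0,0,-0.05,0,0,0],[0,0,-0.2,0,0,0],[0,0,-0.6,0,0,0],[0,0,-1.2,0,0,0],[0,0,-2,0,0,0],[0,0,-3,0,0,0]]
  ],
  "claw": 0
}}

```text
time: 13.02
position: [0.5364, 0.185, 0.3579]
tool_rot: [0.26, 0.966, -0.0, -0.0]
ft_force: [0.3, 0.5, -0.8]
grip_width: 0.0435
grip_force: 0.0
```

```bash
python3 - <<'E'
from h import *
go([.537,-.05,.2])
E
```

```text
yang 59.8 tip [0.5363 0.185  0.1759] row [-2.967, -5.072, -0.601, -0.0, -0.0, -0.0]
```

Move clear for a top look.

Request:
{"api": "move_arm", "payload": {
  "commands": [
    [[-0.6,-1,-0.6,0,0,0],[-1.2,-2,-1,0,0,0],[-1.8,-3,-1,0,0,0],[-2.4,-4,-1,0,0,0],[-3,-5,-1,0,0,0],[-3,-5,-1,0,0,0]]
  ]
}}

```text
time: 13.78
position: [0.5401, -0.051, 0.3976]
tool_rot: [0.263, 0.965, -0.0, 0.001]
ft_force: [-0.1, 0.5, -0.1]
grip_width: 0.0438
grip_force: 0.0
```

```bash
python3 - <<'E'
from h import *
c=camera("top");cv2.imwrite("pics/t4.png",cv2.resize(c["pixels"][205:285,190:300],None,fx=7,fy=7,interpolation=cv2.INTER_CUBIC));C=timer(c)
a=np.arange(130,175,1.5);f=prof(c,C,.037,.046,.0455,a);g=prof(c,C,.02,.032,.0525,a)
print([(float(x),int(y),int(z)) for x,y,z in zip(a,f,g)])
E
```

```text
timer C [0.5357 0.1854 0.045 ] skirt C [0.5362 0.1839 0.052 ] pointer 149.0 mark 150.2 to go cw 358.8
[(130.0, 251, 92), (131.5, 249, 94), (133.0, 248, 96), (134.5, 247, 102), (136.0, 250, 112), (137.5, 253, 128), (139.0, 254, 152), (140.5, 253, 179), (142.0, 249, 205), (143.5, 232, 229), (145.0, 195, 245), (146.5, 146, 252), (148.0, 105, 253), (149.5, 101, 248), (151.0, 143, 237), (152.5, 204, 217), (154.0, 243, 190), (155.5, 254, 160), (157.0, 254, 135), (158.5, 254, 116), (160.0, 250, 103), (161.5, 243, 97), (163.0, 243, 95), (164.5, 249, 98), (166.0, 253, 100), (167.5, 254, 101), (169.0, 254, 103), (170.5, 253, 103), (172.0, 253, 103), (173.5, 253, 104)]
```

View pics/t4.png

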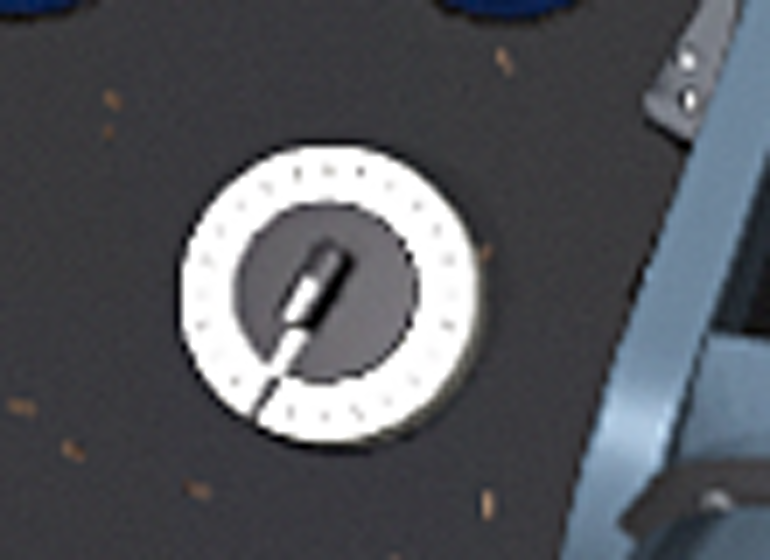

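The pointer's white line, ending at crop (278,370), runs straight into the long mark at (262,400). They agree within about 1°, and the timer shifted by only 1–2 mm. The lid measured shut and the arm is clear of everything, so I'm handing in.

```bash
python3 -c "
from h import *
print(hand_in())"
```

```text
the job is handed in; nothing more can be done
None
```

I closed the lid fully (measured flat, slope about 0.001 rad), then turned the knob clockwise until its pointer stood within about 1–2° of the long mark. The timer shifted only 1–2 mm, I did not touch the other things on the bench, and I handed the job in at about 14 s.

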